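# Fetch the heatsink from behind the amplifier parts

### The job

I need the heatsink from the amplifier plate, but the three upright parts in front of it are in the way: first stand all three in the grey tray, leaving the heatsink alone, then lay the heatsink fins up in the outline in the middle of the white test plate, lengthwise. Only then put each of the three parts back exactly where it stood, upright and the transformer square to the amplifier plate as before. Do not tip any part over and leave the meter, spool and screwdriver as they lie.

Things in the scene. Friction and masses are not known exactly. Their poses are not given: they have to be found in the camera images.
- fat_can: The fat capacitor: upright black can, 44 mm diameter, 75 mm tall, about 0.13 kg, loose. Origin at the centre of its underside, z up its axis. Starts on one of the three seats of the amplifier plate (its home is wherever it stands at the start).
- slim_can: The slim capacitor: upright black can, 30 mm diameter, 95 mm tall (the tallest and thinnest of the three), about 0.08 kg, loose. Origin at the centre of its underside, z up its axis. Starts on one of the three seats (its home is wherever it stands at the start).
- transformer: The transformer: upright dark steel block with white terminal strip on top, 40 mm along its x, 44 mm along its y, 70 mm tall plus 6 mm of terminals that are look only, about 0.45 kg, loose. Origin at the centre of its underside, z up; its x axis is parallel to the amplifier plate's x at the start. Starts on one of the three seats (its home is wherever it stands at the start).
- heatsink: The black finned heatsink: 120 mm long (its x), 40 mm wide (its y), 26 mm high, about 0.2 kg, fins up, loose; its two long sides are flat and are gripped across the 40 mm width. Origin at the centre of its underside. It starts on the amplifier plate behind the row of three parts, its length parallel to that row, with only 6 to 22 mm between it and them.
- board: Amplifier plate: fixed, grey metal with white outlines, 170 (x) by 200 mm (y), 8 mm thick; origin at the underside, top at z = +8 mm, plate centre at x = +5 mm. Three seats (50 mm square outlines) at x = -40, y = -54, 0, +54 mm; heatsink at x = +14, y = 0. Green terminal strip at x = +80 mm, 120 by 12 mm, 16 mm above the plate. Which part stands on which seat varies.
- tray: The side area: fixed shallow grey plastic tray, 240 mm (x) by 100 mm (y) outside, 230 by 90 mm inside, rim 14 mm high, inner floor 5 mm above its origin; origin at the centre of its underside. Room for the three parts in a line along its x. It is at the left or the right of the amplifier plate.
- test_plate: The test plate: fixed white block 170 mm (x) by 90 mm (y), 20 mm high, with a 128 by 48 mm dark outline in the middle of its flat top, lengthwise along its x. Origin at the centre of its underside, top at z = +20 mm. On the other side of the amplifier plate from the tray.
- meter: Bystander: yellow multimeter lying flat, 75 mm (x) by 150 mm (y), 32 mm high (dial to 40 mm), beyond the amplifier plate. Origin at the centre of its underside. Not to be moved.
- spool: Bystander: standing copper-coloured wire spool, 60 mm diameter, 40 mm high, to the left beyond the amplifier plate. Origin at the centre of its underside. Not to be moved.
- driver: Bystander: screwdriver 190 mm long, lying along its x, to the right beyond the amplifier plate, under 40 mm high. Origin at its underside near the middle. Not to be moved.
Mind the look-alikes: they are no part of the job. What is shaped like the fat_can but pink or red is not meant. What is shaped like the slim_can but turquoise is not meant.

How it is judged:
On the way, in this order (a step that is already met when the one before it is completed fails the run):
1. all three parts stand released in the tray and the heatsink has not been shifted (20 mm) (x of fat_can in the frame of tray between -0.105 and 0.105 m and y of fat_can in the frame of tray between -0.036 and 0.036 m and z of fat_can in the frame of tray between 0 and 0.012 m and angle between each of fat_can, transformer, slim_can's own z axis and vertical below 0.15 rad and linear speed of each of fat_can, transformer, slim_can below 0.05 m/s and contact force between the fingers and fat_can below 0.2 N and x of transformer in the frame of tray between -0.105 and 0.105 m and y of transformer in the frame of tray between -0.036 and 0.036 m and z of transformer in the frame of tray between 0 and 0.012 m and contact force between the fingers and transformer below 0.2 N and x of slim_can in the frame of tray between -0.105 and 0.105 m and y of slim_can in the frame of tray between -0.036 and 0.036 m and z of slim_can in the frame of tray between 0 and 0.012 m and contact force between the fingers and slim_can below 0.2 N and distance of heatsink from where it was at the start of the episode below 0.02 m), for 0.2 s.
2. the heatsink lies released on the test plate, while the three parts still stand in the tray (horizontal distance between heatsink and test_plate below 0.013 m and angle between the x axis of heatsink and the x axis of test_plate, either way round below 0.17 rad and z of heatsink in the frame of test_plate between 0.015 and 0.026 m and angle between heatsink's own z axis and vertical below 0.1 rad and linear speed of each of heatsink, fat_can, transformer, slim_can below 0.05 m/s and contact force between the fingers and heatsink below 0.2 N and x of fat_can in the frame of tray between -0.105 and 0.105 m and y of fat_can in the frame of tray between -0.036 and 0.036 m and z of fat_can in the frame of tray between 0 and 0.012 m and angle between each of fat_can, transformer, slim_can's own z axis and vertical below 0.15 rad and contact force between the fingers and fat_can below 0.2 N and x of transformer in the frame of tray between -0.105 and 0.105 m and y of transformer in the frame of tray between -0.036 and 0.036 m and z of transformer in the frame of tray between 0 and 0.012 m and contact force between the fingers and transformer below 0.2 N and x of slim_can in the frame of tray between -0.105 and 0.105 m and y of slim_can in the frame of tray between -0.036 and 0.036 m and z of slim_can in the frame of tray between 0 and 0.012 m and contact force between the fingers and slim_can below 0.2 N), for 0.2 s.
At the end, for the whole second after the job is handed in: The heatsink lies fins up within its outline on the test plate (13 mm, 0.17 rad), and the fat can, the transformer and the slim can each stand upright on the amplifier plate within 13 mm of where they stood at the start, the transformer square to the plate (0.2 rad); all released and at rest (horizontal distance between heatsink and test_plate below 0.013 m and angle between the x axis of heatsink and the x axis of test_plate, either way round below 0.17 rad and z of heatsink in the frame of test_plate between 0.015 and 0.026 m and angle between each of heatsink, fat_can, transformer, slim_can's own z axis and vertical below 0.1 rad and linear speed of each of heatsink, fat_can, transformer, slim_can below 0.05 m/s and contact force between the fingers and heatsink below 0.2 N and distance of each of fat_can, transformer, slim_can from where it was at the start of the episode below 0.013 m and angle between the x axis of transformer and the x axis of board, either way round below 0.2 rad); the robot touches nothing.
It fails at once if a part is tipped by more than 35 degrees (angle between any of fat_can, transformer, slim_can, heatsink's own z axis and vertical above 0.61 rad).
It fails at once if a bystander is moved by more than 20 mm (distance of any of meter, spool, driver from where it was at the start of the episode above 0.02 m).
It also fails if it takes over 144 s, if anything falls off the work surface, if the arm or the gripper's body presses on something with over 40 N, if the wrist force passes 120 N, or if a joint passes its speed limit or range.

### The arm

A 6-joint arm with a two-finger parallel gripper is mounted at the origin on the work surface. World frame = base frame: x ahead of the robot, y to its left, z up, the work surface at z = 0. Lengths are in m, angles in rad, forces in N, time in s.
With the tool pointing down it reaches from about 0.25 to 0.725 m from the base axis. Payload 4 kg.
Tool frame: the origin (TCP) lies on the centre line of the jaws, within the pads' length; the fingertips stand ahead of it and the grasp point (between the pads) lies 3 mm ahead of it (bot.tcp_to_tips is the z of the fingertips in the tool frame, in m); z points along the fingers, y is the line along which they close (so a half turn about z gives the same grasp; the last joint's range is limited). The gripper opens to 85 mm and grips with 20 to 120 N. Pads are 22 mm wide; open, the fingers measure 114 mm over their backs; the gripper's body (76 mm by 85 mm) begins 54 mm behind the grasp point. The pads swing forward as they close: fully open they stand 13 mm farther back than shut.
Start: joints at [-1.201, 0.241, 0.005, 1.335, 0, 1.571], TCP at [0.181, -0.466, 0.253] pointing down, gripper open.
Joint ranges: [-2.72, 2.72], [-1.05, 1.87], [-1.09, 1.28], [-1.99, 2.15], [-1.42, 1.44], [-3.14, 3.14]. Speed limits (rad/s): [2.79, 2.79, 3.14, 3.14, 3.14, 3.14].

### API

Orientations are given as a unit quaternion [x, y, z, w].
In Python, from workcell import telemetry, camera, camera_params, ticket, boxes_of, cut_out, spot_point, bot gives the robot as it stands.
- The arm moves only by the shell command python3 -m creep 'ROWS'. ROWS is text: rows parted by semicolons, each of 5 numbers parted by spaces: the opening, from 0 (shut) to 1 (fully open), then the shift along the tool's x, y, z in units of 150 mm (1.0 is 150 mm), then the turn about the tool's z in units of 180 degrees (1.0 is 180 degrees). In form: claw x y z turn; .... A call has 1 to 12 rows; each row is the pose to reach, as a shift and turn from the pose commanded when the call began, along the tool's axes at that moment, turning the shorter way round; what a row does not reach only later rows make up. A row lasts 1/8 s, in which the tool goes at most 62.5 mm and 10.7 degrees, less where a joint would pass 70% of its speed; a pose out of reach is approached as far as the arm can. A call with a number of a shift or a turn outside -1 to 1 is refused whole. A call with a gripper value outside its range is refused whole. The fingers move at their own pace and stop on an object; the grip force is fixed at half the most. Time passes only in rows, so rows that repeat a pose let the fingers close. It gives the time, the measured TCP pose, the force, the opening and the grip force at its end, in the units of the state.
- telemetry.get_obs(): the state, without advancing time (a new reading comes with each control period).
- camera(name): name is "side" or "top" or "wrist"; returns the picture (480x640x3 uint8, red, green, blue); there is no depth.
- camera_params(name): a dict with "camera_matrix" (3x3 intrinsics, pixels), "k1" (the pictures are not rectified: a ray, as slopes to the right and down, at radius r is drawn at 1 + k1 r^2 times it, then the intrinsics apply), "eye" and "attitude" of the camera in the world. Camera axes: x right, y down, z forward; pixel columns grow to the right and rows downward; lengths in m; the calibration is good to about 2 mm. A picture is of the moment at which its call begins: read the wrist's pose just before it. camera_params takes no time and is no camera call; for the wrist camera it gives the pose at the moment of the call.
- ticket.job_done(): hands the job in; it is judged then, once.
Trained networks look in the newest picture that a camera, given by its name, has taken for a name from the list of things; names that differ only in an ending like _2 or _b are one class to them, and where a whole thing is asked for, a point or a joint stands for the part that bears it (a point fixed in the world has none). Each returns a list of dicts, best first, with "conf" (0 to 1); they miss things now and then, are a little off and sometimes report something else, mostly with a low value. They report only what shows in the picture. A call takes as long as a camera call. They do not tell look-alikes from the thing itself.
- boxes_of(thing, camera): "at" ([x, y, z] in m, in world coordinates, good to about 4 mm: the middle of the surface that is visible of it).
- cut_out(thing, camera): "pixels" (480x640 bool, what is visible of it).
- spot_point(thing, camera): "at" ([x, y, z] in m, in world coordinates, good to about 4 mm: a listed point, or the origin of a listed thing).
The state is a dict: "clock": time; "joint_pos": joint angles; "joint_vel": joint speeds; "tau": joint torques, N m; "eef_pos": TCP position; "tool_rot": TCP orientation; "ft_force": force on the tool from outside, world axes, zero at the start; "ft_torque": the same for the moment, N m; "grip_width": finger opening in m; "grasp_force": force on a finger pad.
Only numpy, scipy, OpenCV 4.12 (cv2) and the standard library are available. Lean on these libraries where they do the work, as an engineer would, in place of code of your own. Each camera call takes 0.05 s, during which the arm holds its last target. There are 200 camera calls.

## Working session

There is one attempt and no reset: what is moved stays moved. The work goes in short steps, Python scripts to look and compute and a shell command to move; the robot and the scene stay as the last step left them, time stands still between calls to the robot, and variables do not carry over. Pictures are saved under pics/ and viewed, at most 14 in all, crops included, and the job is handed in when it is done.

```bash
mkdir -p pics; ls
python3 - <<'E'
from workcell import telemetry,camera,camera_params,boxes_of,spot_point,bot
import cv2,numpy as np
o=telemetry.get_obs();print(o['clock'],o['eef_pos'],o['tool_rot'],bot.tcp_to_tips)
for c in ['top','side']:
    im=camera(c);cv2.imwrite(f'pics/{c}0.png',im[:,:,::-1])
    p=camera_params(c);print(c,p)
    for t in ['fat_can','slim_can','transformer','heatsink','board','tray','test_plate','meter','spool','driver']:
        print(c,t,[(np.round(d['at'],4).tolist(),round(d['conf'],2)) for d in spot_point(t,c)][:3])
E
```

```text
pics
0.0 [ 0.18051659 -0.46565163  0.25240444] [ 9.82955655e-01  1.83839813e-01 -1.72521978e-04 -1.03596866e-03] 0.022
top {'camera_matrix': array([[572.89470892,   0.        , 316.96346646],
       [  0.        , 572.89470892, 235.2009713 ],
       [  0.        ,   0.        ,   1.        ]]), 'k1': -0.14197699340313144, 'eye': array([ 0.36279506, -0.01083934,  1.1685458 ]), 'attitude': array([-0.68681507,  0.71812183, -0.0801181 ,  0.0785315 ])}
top fat_can [([0.5116, -0.1313, -0.0007], 0.88), ([0.52, -0.0288, 0.0054], 0.84), ([0.4163, -0.0834, -0.0003], 0.59)]
top slim_can [([0.5155, 0.0289, 0.0067], 0.67), ([0.4127, 0.0378, 0.0008], 0.67), ([0.7503, -0.2526, 0.0015], 0.39)]
top transformer [([0.5149, 0.0763, 0.0051], 0.75)]
top heatsink [([0.5712, 0.0306, 0.0093], 0.92)]
top board [([0.5582, 0.027, -0.0033], 0.69)]
top tray [([0.4957, 0.2736, 0.0002], 0.75)]
top test_plate [([0.4967, -0.2985, 0.0046], 0.62), ([0.4913, 0.2753, -0.0036], 0.55)]
top meter [([0.8015, 0.0013, 0.0026], 0.79)]
top spool [([0.7739, 0.2264, 0.0045], 0.66)]
top driver [([0.7509, -0.253, -0.0011], 0.58)]
si
[... 283 characters left out ...]
846,  0.87322606, -0.38060964,  0.11371638])}
side fat_can [([0.5169, -0.1288, 0.0031], 0.83), ([0.4159, -0.0783, -0.0026], 0.83), ([0.5209, -0.0289, 0.0065], 0.64)]
side slim_can [([0.5151, 0.0244, 0.0069], 0.95), ([0.4208, 0.0366, 0.0014], 0.83)]
side transformer [([0.5151, 0.0883, 0.0093], 0.69)]
side heatsink [([0.7746, 0.229, 0.0031], 0.67), ([0.5678, 0.0285, 0.0109], 0.59)]
side board []
side tray [([0.4957, 0.2752, 0.0009], 0.63)]
side test_plate [([0.4955, -0.3004, -0.0015], 0.68)]
side meter [([0.7997, 0.0015, -0.0017], 0.7), ([0.5147, 0.0249, 0.0063], 0.5)]
side spool [([0.7761, 0.2271, 0.0038], 0.97)]
side driver [([0.7477, -0.2486, 0.002], 0.87), ([0.5143, 0.0253, 0.0074], 0.72)]
```

View pics/top0.png

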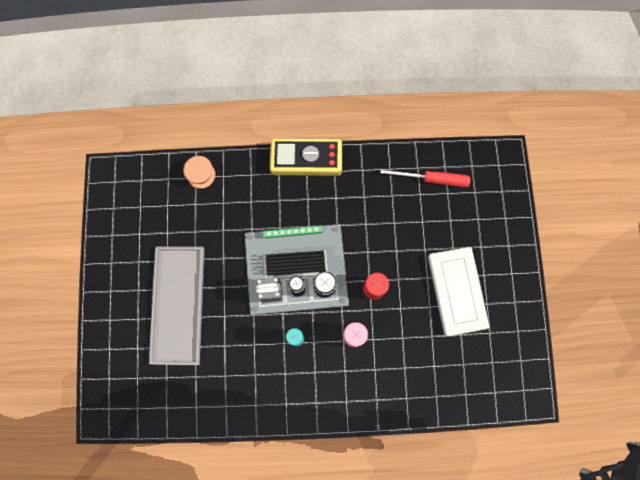

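View pics/side0.png

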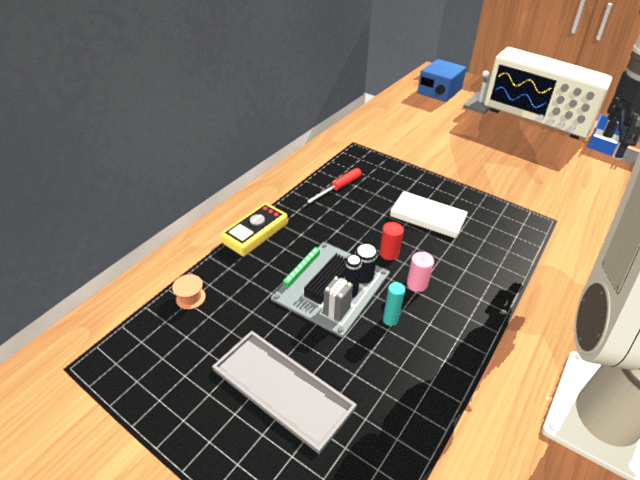

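The top view shows the tray at (177,305) and the board at (296,270). On the board the transformer is at (268,287), the slim can at (297,285), the fat can at (325,284), and the heatsink lies behind them at (296,263). The test plate is at (459,291). The look-alikes are red (376,287), pink (355,334) and turquoise (295,337). The side view agrees. Next I'll move the wrist over the board.

```bash
cat > h.py <<'E'
import numpy as np,cv2
from scipy.spatial.transform import Rotation as R
from workcell import telemetry,camera,camera_params,boxes_of,spot_point,cut_out
def cast(c,uv,z,P=None):
    p=P or camera_params(c);K=p['camera_matrix'];k=p['k1']
    d=(np.atleast_2d(uv)-K[:2,2])/K[0,0];s=d.copy()
    for _ in range(20): s=d/(1+k*(s**2).sum(1,keepdims=True))
    r=R.from_quat(p['attitude']).apply(np.c_[s,np.ones(len(s))]);e=p['eye']
    return e+r*((z-e[2])/r[:,2])[:,None]
def pose():
    o=telemetry.get_obs();M=R.from_quat(o['tool_rot']).as_matrix()
    return o,M,np.degrees(np.arctan2(M[1,0],M[0,0]))
def to(xyz,yaw=None):
    o,M,a=pose();d=M.T@(np.array(xyz)-o['eef_pos'])/.15
    t=0 if yaw is None else -((yaw-a+180)%360-180)/180
    print('yaw %.2f shift %s turn %.4f'%(a,np.round(d,3),t))
def st():
    o,M,a=pose();print('t %.2f tcp %s yaw %.2f F %s w %.4f g %.1f'%(o['clock'],np.round(o['eef_pos'],4),a,np.round(o['ft_force'],1),o['grip_width'],o['grasp_force']))
E
A="1 .98 -.8 -.107 0"
python3 -m creep '1 .98 -.8 -.107 0; 1 .98 -.8 -.107 0; 1 .98 -.8 -.107 0; 1 .98 -.8 -.107 0; 1 .98 -.8 -.107 0'
python3 -m creep '1 .98 -.8 -.107 -.13; 1 .98 -.8 -.107 -.13; 1 .98 -.8 -.107 -.13; 1 .98 -.8 -.107 -.13; 1 .98 -.8 -.107 -.13'
python3 -m creep '1 .98 -.8 -.107 -.25; 1 .98 -.8 -.107 -.25; 1 .98 -.8 -.107 -.25; 1 .98 -.8 -.107 -.25; 1 .98 -.8 -.107 -.25; 1 .98 -.8 -.107 -.25'
python3 - <<'E'
from h import *
st();to([.45,.03,.32],92.5)
p=camera_params('wrist');im=camera('wrist');cv2.imwrite('pics/w0.png',im[:,:,::-1]);print(p)
E
```

```text
clock: 1.72
eef_pos: [0.2747, -0.3012, 0.2696]
tool_rot: [0.983, 0.185, 0.0, 0.001]
ft_force: [-0.0, -0.1, -0.4]
grip_width: 0.0854
grasp_force: 0.0
clock: 2.35
eef_pos: [0.368, -0.1371, 0.2851]
tool_rot: [0.925, 0.379, -0.0, 0.0]
ft_force: [-0.4, -0.4, -0.1]
grip_width: 0.0856
grasp_force: 0.0
clock: 3.1
eef_pos: [0.3886, 0.0506, 0.3012]
tool_rot: [0.712, 0.702, -0.0, -0.0]
ft_force: [0.2, -0.2, 0.6]
grip_width: 0.0852
grasp_force: 0.0
t 3.10 tcp [0.3886 0.0506 0.3012] yaw 89.23 F [ 0.2 -0.2  0.6] w 0.0852 g 0.0
yaw 89.23 shift [-0.132  0.411 -0.125] turn -0.0182
{'camera_matrix': array([[410.49357304,   0.        , 316.59776514],
       [  0.        , 410.49357304, 246.98554885],
       [  0.        ,   0.        ,   1.        ]]), 'k1': 0.014749829001632889, 'eye': array([0.38888312, 0.12696582, 0.42045176]), 'attitude': array([ 0.98879687, -0.00647958, -0.00125005,  0.14912145])}
```

View pics/w0.png

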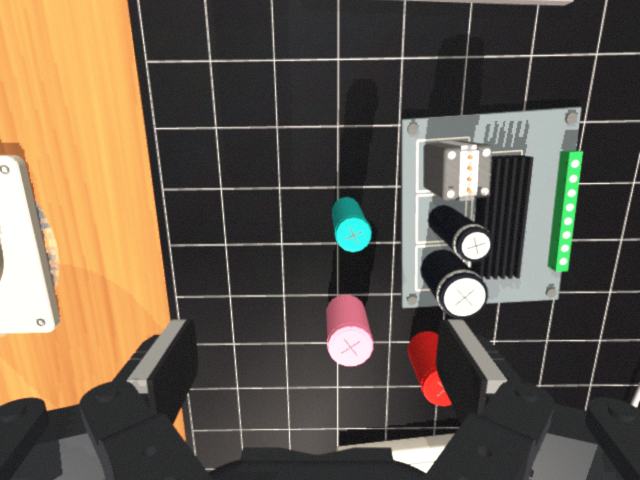

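The wrist view shows the board corners at (403,120), (580,108), (560,300) and (404,308). The tops are the slim can at (475,245), the fat can at (466,297) and the transformer at (470,170); the heatsink is at (505,215).

```bash
python3 -m creep '1 .13 1 -.125 -.018; 1 .13 1 -.125 -.018; 1 .13 1 -.125 -.018; 1 .13 1 -.125 -.018; 1 .13 1 -.125 -.018; 1 .13 1 -.125 -.018' | tail -1
python3 - <<'E'
from h import *
st()
im=camera('wrist');cv2.imwrite('pics/w1.png',im[:,:,::-1])
for t in ['fat_can','slim_can','transformer','heatsink','board']:
    print(t,[(np.round(d['at'],4).tolist(),round(d['conf'],2)) for d in spot_point(t,'wrist')][:2])
E
```

```text
grasp_force: 0.0
t 3.90 tcp [0.5376 0.0703 0.3206] yaw 92.76 F [-0.1  0.   0.2] w 0.0856 g 0.0
fat_can [([0.4199, -0.0789, 0.0018], 0.85), ([0.5177, -0.0308, 0.0067], 0.84)]
slim_can [([0.5169, 0.0275, 0.0063], 0.92), ([0.4199, 0.0345, -0.0006], 0.82)]
transformer [([0.5552, 0.0281, -0.0043], 0.73), ([0.5129, 0.0828, 0.0084], 0.63)]
heatsink [([0.5701, 0.0348, 0.0066], 0.83), ([0.5199, 0.0265, 0.0053], 0.57)]
board [([0.5565, 0.0263, -0.0029], 0.67)]
```

View pics/w1.png

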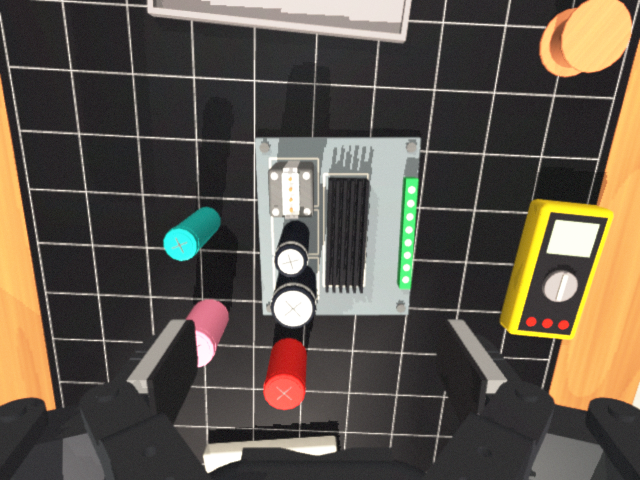

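In this view the board corners are at (256,138), (421,137), (410,316) and (263,315). The can tops are at (291,260) for the slim can and (294,306) for the fat can. The transformer top spans roughly (270..313, 171..216). The heatsink corners are at about (328,177), (368,177), (364,293) and (325,292).

```bash
cat >> h.py <<'E'
def ray(P,uv):
    a=cast('',[uv],0.,P)[0];e=P['eye'];d=a-e;return e,d/np.linalg.norm(d)
def tri(*obs):
    A=0;b=0
    for P,uv in obs:
        e,d=ray(P,uv);M=np.eye(3)-np.outer(d,d);A=A+M;b=b+M@e
    return np.linalg.solve(A,b)
P0=None
E
python3 - <<'E'
from h import *
P1=camera_params('wrist')
P0=dict(P1);P0['eye']=np.array([0.38888312,0.12696582,0.42045176]);P0['attitude']=np.array([0.98879687,-0.00647958,-0.00125005,0.14912145])
PT=camera_params('top')
np.save('P1.npy',P1,allow_pickle=True)
for n,a,b in [('c1',(403,120),(256,138)),('c2',(580,108),(421,137)),('c3',(560,300),(410,316)),('c4',(404,308),(263,315)),('slimtop',(475,245),(291,260)),('fattop',(466,297),(294,306))]:
    print(n,np.round(tri((P0,a),(P1,b)),4))
c=cast('',[(256,138),(421,137),(410,316),(263,315)],.008,P1);print(np.round(c,4))
for i,j in [(3,0),(2,1)]: d=c[j]-c[i];print('yaw',np.degrees(np.arctan2(-d[0],d[1])))
h=cast('',[(328,177),(368,177),(364,293),(325,292)],.034,P1);print('hs',np.round(h,4),h.mean(0))
print('cans',cast('',[(291,260)],.103,P1),cast('',[(294,306)],.083,P1))
print('tf',np.round(cast('',[(270,171),(313,171),(313,217),(270,217)],.078,P1),4))
print('hgt hs end from top view',np.round(cast('',[(297,263)],.034,PT),4))
for c in ['top','side','wrist']:
  P=camera_params(c);im=camera(c)
  for t,z in [('tray',.014),('test_plate',.02),('heatsink',.03),('transformer',.078)]:
    for d in cut_out(t,c)[:1]:
        m=d['pixels'].astype(np.uint8);q=cv2.findContours(m,0,1)[0];q=max(q,key=cv2.contourArea)
        w=cast(c,q[:,0,:].astype(float),z,P)[:,:2].astype(np.float32)*1000
        print(c,t,round(d['conf'],2),cv2.minAreaRect(w))
  for t in ['tray','test_plate']: print(c,t,[(np.round(d['at'],4).tolist(),round(d['conf'],2)) for d in spot_point(t,c)][:2])
E
```

```text
c1 [0.4726 0.1263 0.0019]
c2 [ 0.6431  0.135  -0.0012]
c3 [ 0.6545 -0.0666  0.0027]
c4 [ 0.4826 -0.0723  0.0065]
slimtop [0.5173 0.0279 0.0971]
fattop [ 0.5209 -0.0255  0.0798]
[[ 0.4734  0.127   0.008 ]
 [ 0.6407  0.1363  0.008 ]
 [ 0.653  -0.064   0.008 ]
 [ 0.4827 -0.0712  0.008 ]]
yaw 2.6951316475538043
yaw 3.5205978133602853
hs [[ 0.5479  0.0947  0.034 ]
 [ 0.5871  0.0967  0.034 ]
 [ 0.5935 -0.0267  0.034 ]
 [ 0.5518 -0.0276  0.034 ]] [0.570071   0.03427954 0.034     ]
cans [[0.51757293 0.03065275 0.103     ]] [[ 0.52092374 -0.02235831  0.083     ]]
tf [[0.4955 0.1031 0.078 ]
 [0.533  0.105  0.078 ]
 [0.5349 0.064  0.078 ]
 [0.4962 0.062  0.078 ]]
hgt hs end from top view [[0.5667 0.0234 0.034 ]]
top tray 0.85 ((497.0579528808594, 302.6617736816406), (238.89588928222656, 49.27513122558594), 0.11295254528522491)
top test_plate 0.85 ((497.2969665527344, -300.1009521484375), (169.8675537109375, 95.02334594726562), 7.008393287658691)
top heatsink 0.81 ((568.5112915039062, 7.669277191162109), (44.11111068725586, 78.39485931396484), 1.5853782892227173)
top transformer 0.61 ((549.12591
[... 569 characters left out ...]
869766235)
side tray [([0.4963, 0.2779, 0.0021], 0.63)]
side test_plate [([0.5016, -0.3002, -0.001], 0.88), ([0.8017, -0.0005, -0.0005], 0.41)]
wrist tray 0.93 ((494.4696044921875, 232.58035278320312), (240.94949340820312, 34.416709899902344), 2.679455280303955)
wrist test_plate 0.65 ((492.352783203125, -248.84225463867188), (169.95516967773438, 41.659385681152344), 13.66655445098877)
wrist heatsink 0.65 ((569.4490966796875, 32.203758239746094), (41.91084289550781, 125.28536987304688), 1.7904386520385742)
wrist transformer 0.62 ((513.165771484375, 87.68120574951172), (39.800010681152344, 49.63710403442383), 2.6543822288513184)
wrist tray []
wrist test_plate [([0.5126, 0.0808, 0.0083], 0.18)]
```

Heights agree with the text, and board yaw is about 2.8°, matching the tool. I'll go for the transformer.

```bash
python3 -m creep '1 .09 -.147 .3 0; 1 .09 -.147 .6 0; 1 .09 -.147 .9 0; 1 .09 -.147 .9 0; 1 .09 -.147 .9 0' | tail -1
python3 - <<'E'
from h import *
st();to([.515,.0825,.063])
im=camera('wrist');cv2.imwrite('pics/w2.png',im[:,:,::-1])
E
```

```text
grasp_force: 0.0
t 5.88 tcp [0.5171 0.0835 0.1869] yaw 92.82 F [0.1 0.1 0.9] w 0.0859 g 0.0
yaw 92.82 shift [-0.006 -0.016  0.826] turn 0.0000
```

View pics/w2.png

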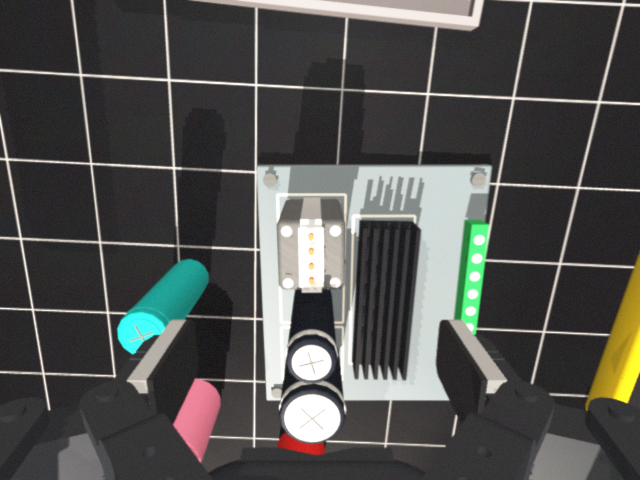

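The transformer top is at (311,257) and square to the image; the slim top is at (312,358) and the fat top at (313,415). I'll descend and grip.

```bash
python3 - <<'E'
from h import *
P=camera_params('wrist')
for uv,z in [((311,257),.078),((312,358),.103),((313,415),.083)]: print(np.round(cast('',[uv],z,P),4))
E
python3 -m creep '1 0 0 .2 0; 1 0 0 .4 0; 1 0 0 .6 0; 1 0 0 .75 0; 1 0 0 .82 0; 1 0 0 .82 0; .3 0 0 .82 0; .3 0 0 .82 0; .3 0 0 .82 0; .3 0 0 .82 0; .3 0 0 .82 0; .3 0 0 .82 0'
python3 - <<'E'
from h import *
st()
E
```

```text
[[0.5141 0.0831 0.078 ]]
[[0.5172 0.0313 0.103 ]]
[[ 0.5203 -0.0234  0.083 ]]
clock: 7.42
eef_pos: [0.516, 0.0834, 0.0631]
tool_rot: [0.689, 0.724, 0.0, 0.0]
ft_force: [-2.0, -0.8, 5.5]
grip_width: 0.0394
grasp_force: 62.0
t 7.42 tcp [0.516  0.0834 0.0631] yaw 92.83 F [-2.  -0.8  5.5] w 0.0394 g 62.0
```

```bash
python3 -m creep '.3 0 0 -.1 0; .3 0 0 -.25 0; .3 0 0 -.4 0; .3 0 0 -.4 0; .3 .2 .075 -.4 0; .3 .4 .15 -.4 0; .3 .63 .23 -.4 0; .3 .63 .23 -.4 0; .3 .63 .23 -.4 0' | tail -2
python3 -m creep '.3 .2 .08 0 0; .3 .4 .15 0 0; .3 .63 .235 0 0; .3 .63 .235 0 0; .3 .63 .235 0 0; .3 .63 .235 0 0' |tail -2
python3 - <<'E'
from h import *
st()
im=camera('wrist');cv2.imwrite('pics/w3.png',im[:,:,::-1])
im=camera('top')
for t in ['tray','transformer']: print([(np.round(d['at'],4).tolist(),round(d['conf'],2)) for d in spot_point(t,'top')][:2])
E
```

```text
grip_width: 0.0392
grasp_force: 61.6
grip_width: 0.0393
grasp_force: 62.0
t 9.30 tcp [0.5759 0.2739 0.1219] yaw 92.73 F [ 0.6  0.7 -4.7] w 0.0393 g 62.0
[([0.494, 0.2755, -0.0021], 0.86), ([0.5695, 0.0316, 0.0071], 0.32)]
[([0.5769, 0.2737, 0.0629], 0.69)]
```

View pics/w3.png

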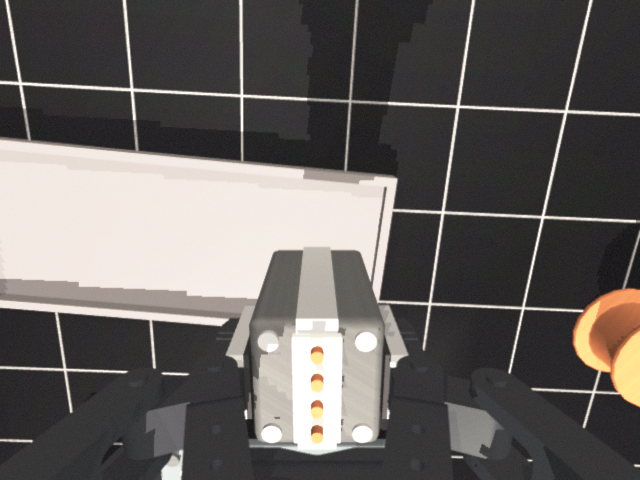

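The transformer is held upright over the right part of the tray. The outer corner is at (397,178), the far rim runs from (0,140) to it, and the near rim from (0,300) to (220,325).

Run:
```python
from h import *
P=camera_params('wrist')
print(np.round(cast('',[(397,178),(0,140),(0,308),(220,325)],.014,P),4))
```

```text
[[0.6177 0.3228 0.014 ]
 [0.4041 0.3323 0.014 ]
 [0.3867 0.2332 0.014 ]
 [0.5184 0.2278 0.014 ]]
```

```bash
python3 -m creep '.3 0 0 .15 0; .3 0 0 .3 0; .3 0 0 .37 0; .3 0 0 .39 0; .3 0 0 .405 0; .3 0 0 .405 0; .3 0 0 .41 0; .3 0 0 .41 0'
python3 - <<'E'
from h import *
st()
E
```

```text
clock: 10.5
eef_pos: [0.5765, 0.2756, 0.061]
tool_rot: [0.689, 0.724, 0.0, 0.0]
ft_force: [-0.6, -0.2, -4.5]
grip_width: 0.0394
grasp_force: 62.1
t 10.50 tcp [0.5765 0.2756 0.061 ] yaw 92.83 F [-0.6 -0.2 -4.5] w 0.0394 g 62.1
```

```bash
python3 -m creep '.3 0 0 .006 0; .3 0 0 .006 0; .3 0 0 .006 0' | grep ft_f
python3 -m creep '.3 0 0 .006 0; .3 0 0 .006 0; .3 0 0 .006 0' | grep -E 'ft_f|eef'
python3 -m creep '.3 0 0 .006 0; .3 0 0 .006 0; .3 0 0 .006 0' | grep -E 'ft_f|eef'
```

```text
ft_force: [-0.8, 0.0, -2.1]
eef_pos: [0.5765, 0.2756, 0.0602]
ft_force: [-2.6, -1.0, 6.0]
eef_pos: [0.5766, 0.2756, 0.0601]
ft_force: [-4.4, -2.5, 10.0]
```

```bash
python3 -m creep '.75 0 0 -.012 0; .75 0 0 -.012 0; .75 0 0 -.012 0; .75 0 0 -.012 0; .75 0 0 -.2 0; .75 0 0 -.4 0; .75 0 0 -.66 0; .75 0 0 -.66 0; .75 0 0 -.66 0' | grep -E 'ft_f|eef'
python3 -m creep '1 -.3 -.1 0 0; 1 -.6 -.2 0 0; 1 -.81 -.238 0 0; 1 -.81 -.238 0 0' | grep eef
python3 -m creep '1 -.3 -.1 0 0; 1 -.6 -.2 0 0; 1 -.81 -.238 0 0; 1 -.81 -.238 0 0; 1 -.81 -.238 0 0' | grep eef
python3 - <<'E'
from h import *
st();to([.517,.029,.070],92.8)
E
```

```text
eef_pos: [0.5761, 0.2754, 0.1566]
ft_force: [-0.8, -0.7, -0.4]
eef_pos: [0.5452, 0.15, 0.1554]
eef_pos: [0.5171, 0.0302, 0.1564]
t 13.88 tcp [0.5171 0.0302 0.1564] yaw 92.87 F [ 0.5 -0.   0.5] w 0.0852 g 0.0
yaw 92.87 shift [-0.008 -0.001  0.576] turn 0.0004
```

```bash
python3 -m creep '1 0 0 .2 0; 1 0 0 .4 0; 1 0 0 .52 0; 1 0 0 .576 0; 1 0 0 .576 0; .2 0 0 .576 0; .2 0 0 .576 0; .2 0 0 .576 0; .2 0 0 .576 0; .2 0 0 .576 0; .2 0 0 .576 0; .2 0 0 .576 0'
python3 - <<'E'
from h import *
st();to([.4965,.276,.070])
E
```

```text
clock: 15.38
eef_pos: [0.5174, 0.0293, 0.0712]
tool_rot: [0.689, 0.724, 0.0, 0.0]
ft_force: [-1.7, 0.6, 6.1]
grip_width: 0.0291
grasp_force: 59.1
t 15.38 tcp [0.5174 0.0293 0.0712] yaw 92.82 F [-1.7  0.6  6.1] w 0.0291 g 59.1
yaw 92.82 shift [ 1.65  -0.058  0.008] turn 0.0000
```

```bash
python3 -m creep '.2 0 0 -.1 0; .2 0 0 -.25 0; .2 0 0 -.4 0; .2 0 0 -.4 0; .2 .2 0 -.4 0; .2 .4 -.01 -.4 0; .2 .6 -.02 -.4 0; .2 .82 -.03 -.4 0; .2 .82 -.03 -.4 0' | grep eef
python3 -m creep '.2 .2 0 0 0; .2 .4 -.015 0 0; .2 .65 -.025 0 0; .2 .83 -.03 0 0; .2 .83 -.03 0 0; .2 .83 -.03 .15 0; .2 .83 -.03 .3 0; .2 .83 -.03 .38 0; .2 .83 -.03 .4 0; .2 .83 -.03 .41 0; .2 .83 -.03 .41 0; .2 .83 -.03 .41 0' | grep -E 'ft_f|eef|width'
python3 -m creep '.2 0 0 .006 0; .2 0 0 .006 0; .2 0 0 .006 0' | grep -E 'ft_f|eef'
python3 -m creep '.2 0 0 .006 0; .2 0 0 .006 0; .2 0 0 .006 0' | grep -E 'ft_f|eef'
```

```text
eef_pos: [0.5056, 0.1536, 0.1295]
eef_pos: [0.4962, 0.2763, 0.0698]
ft_force: [0.5, 0.1, -0.3]
grip_width: 0.0285
eef_pos: [0.4959, 0.2762, 0.0684]
ft_force: [0.1, 0.1, 0.0]
eef_pos: [0.4959, 0.2762, 0.0683]
ft_force: [-1.8, -0.8, 5.4]
```

```bash
python3 -m creep '.75 0 0 -.008 0; .75 0 0 -.008 0; .75 0 0 -.008 0; .75 0 0 -.008 0; .75 0 0 -.2 0; .75 0 0 -.4 0; .75 0 0 -.68 0; .75 0 0 -.68 0; .75 0 0 -.68 0' | grep -E 'ft_f|eef'
python3 -m creep '1 -.35 .01 0 0; 1 -.67 .02 0 0; 1 -.98 .03 0 0; 1 -.98 .03 0 0' | grep eef
python3 -m creep '1 -.35 .01 0 0; 1 -.67 .02 0 0; 1 -.98 .03 0 0; 1 -.98 .03 0 0; 1 -.98 .03 0 0' | grep eef
python3 - <<'E'
from h import *
st();to([.5205,-.025,.063],92.8)
E
```

```text
eef_pos: [0.4955, 0.2759, 0.1689]
ft_force: [-0.4, 0.6, -0.8]
eef_pos: [0.5065, 0.1264, 0.1676]
eef_pos: [0.5188, -0.0163, 0.1684]
t 21.00 tcp [ 0.5188 -0.0163  0.1684] yaw 92.85 F [-0.  -0.9  1.6] w 0.0853 g 0.0
yaw 92.85 shift [-0.059  0.009  0.702] turn 0.0003
```

```bash
python3 -m creep '1 -.058 .009 .2 0; 1 -.058 .009 .4 0; 1 -.058 .009 .6 0; 1 -.058 .009 .702 0; 1 -.058 .009 .702 0; .35 -.058 .009 .702 0; .35 -.058 .009 .702 0; .35 -.058 .009 .702 0; .35 -.058 .009 .702 0; .35 -.058 .009 .702 0; .35 -.058 .009 .702 0'
python3 - <<'E'
from h import *
st();to([.4165,.279,.063])
E
```

```text
clock: 22.38
eef_pos: [0.5219, -0.0258, 0.0653]
tool_rot: [0.69, 0.724, 0.001, 0.001]
ft_force: [-0.8, 0.7, 5.4]
grip_width: 0.0429
grasp_force: 61.0
t 22.38 tcp [ 0.5219 -0.0258  0.0653] yaw 92.82 F [-0.8  0.7  5.4] w 0.0429 g 61.0
yaw 92.82 shift [ 2.064 -0.602  0.014] turn 0.0000
```

```bash
python3 -m creep '.35 0 0 -.1 0; .35 0 0 -.25 0; .35 0 0 -.4 0; .35 0 0 -.4 0; .35 .2 0 -.4 0; .35 .45 -.02 -.4 0; .35 .7 -.05 -.4 0; .35 .7 -.05 -.4 0' | grep eef
python3 -m creep '.35 .2 -.06 0 0; .35 .45 -.15 0 0; .35 .7 -.25 0 0; .35 .7 -.25 0 0' | grep eef
python3 -m creep '.35 .2 -.1 0 0; .35 .45 -.2 0 0; .35 .665 -.3 0 0; .35 .665 -.3 0 0; .35 .665 -.3 .15 0; .35 .665 -.3 .3 0; .35 .665 -.3 .38 0; .35 .665 -.3 .4 0; .35 .665 -.3 .41 0; .35 .665 -.3 .41 0' | grep -E 'ft_f|eef'
python3 -m creep '.35 0 0 .006 0; .35 0 0 .006 0; .35 0 0 .006 0' | grep -E 'ft_f|eef'
python3 -m creep '.35 0 0 .006 0; .35 0 0 .006 0; .35 0 0 .006 0' | grep -E 'ft_f|eef'
```

```text
eef_pos: [0.5072, 0.0807, 0.123]
eef_pos: [0.4645, 0.1828, 0.1233]
eef_pos: [0.4165, 0.2793, 0.0631]
ft_force: [-1.0, 0.2, -1.1]
eef_pos: [0.4164, 0.2795, 0.0623]
ft_force: [-0.6, -0.4, 4.0]
eef_pos: [0.4164, 0.2796, 0.0623]
ft_force: [-2.5, -1.6, 11.2]
```

```bash
python3 -m creep '.78 0 0 -.01 0; .78 0 0 -.01 0; .78 0 0 -.01 0; .78 0 0 -.01 0; .78 0 0 -.2 0; .78 0 0 -.4 0; .78 0 0 -.71 0; .78 0 0 -.71 0; .78 0 0 -.71 0' | grep -E 'ft_f|eef'
python3 -m creep '1 -.35 .2 -.2 0; 1 -.65 .42 -.4 0; 1 -.8 .51 -.4 0; 1 -.8 .51 -.4 0' | grep eef
python3 -m creep '1 -.35 .2 0 0; 1 -.65 .42 0 0; 1 -.8 .51 0 0; 1 -.8 .51 0 0; 1 -.8 .51 0 0' | grep eef
python3 - <<'E'
from h import *
st();to([.570,.034,.03],92.8)
P=camera_params('wrist');im=camera('wrist');cv2.imwrite('pics/w4.png',im[:,:,::-1])
for t in ['heatsink']: print([(np.round(d['at'],4).tolist(),round(d['conf'],2)) for d in spot_point(t,'wrist')][:2])
for d in cut_out('heatsink','wrist')[:1]:
    m=d['pixels'].astype(np.uint8);q=max(cv2.findContours(m,0,1)[0],key=cv2.contourArea)
    print(cv2.minAreaRect(cast('',q[:,0,:].astype(float),.034,P)[:,:2].astype(np.float32)*1000),d['conf'])
im=camera('top');cv2.imwrite('pics/t1.png',im[200:400,100:400,::-1])
for t in ['fat_can','slim_can','transformer']: print(t,[(np.round(d['at'],4).tolist(),round(d['conf'],2)) for d in spot_point(t,'top')][:4])
E
```

```text
eef_pos: [0.4157, 0.279, 0.1668]
ft_force: [0.5, -0.1, -0.2]
eef_pos: [0.4987, 0.1611, 0.2257]
eef_pos: [0.5793, 0.0481, 0.2259]
t 28.12 tcp [0.5793 0.0481 0.2259] yaw 92.90 F [0.5 0.2 0.3] w 0.0853 g 0.0
yaw 92.90 shift [-0.092 -0.063  1.306] turn 0.0005
[([0.5711, 0.035, 0.0046], 0.71)]
((569.1875610351562, 33.06362533569336), (40.03715515136719, 122.23182678222656), 1.5137344598770142) 0.58
fat_can [([0.5117, -0.1279, -0.0016], 0.96), ([0.4171, 0.2744, 0.0039], 0.73), ([0.4174, -0.0864, 0.0014], 0.63), ([0.7519, -0.2529, 0.0052], 0.47)]
slim_can [([0.4963, 0.2736, 0.0015], 0.75)]
transformer [([0.5776, 0.2736, 0.0023], 0.91)]
```

View pics/w4.png

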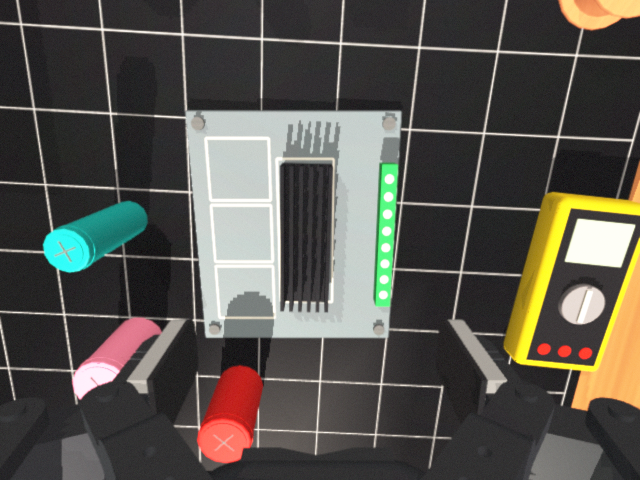

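View pics/t1.png

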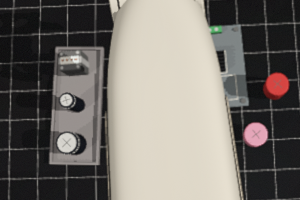

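All three parts stand in the tray: in the crop, transformer (70,62), slim (67,100), fat (67,142). The heatsink is untouched at w4 (305,237), and the green strip at (388,235) is about 4 mm from a fully open finger, so I'll use a partial opening.

```bash
python3 -m creep '.7 -.09 -.063 .2 0; .7 -.09 -.063 .4 0; .7 -.09 -.063 .7 0; .7 -.09 -.063 .9 0; .7 -.09 -.063 .9 0; .7 -.09 -.063 .9 0' | grep -E 'eef'
python3 - <<'E'
from h import *
st();to([.570,.034,.034],92.8)
E
```

```text
eef_pos: [0.5727, 0.0332, 0.0936]
t 29.23 tcp [0.5727 0.0332 0.0936] yaw 92.84 F [0.4 0.1 0.9] w 0.0598 g 0.0
yaw 92.84 shift [ 0.006 -0.019  0.397] turn 0.0002
```

```bash
python3 -m creep '.7 0 -.015 .15 0; .7 0 -.015 .28 0; .7 0 -.015 .36 0; .7 0 -.015 .395 0; .7 0 -.015 .395 0; .3 0 -.015 .395 0; .3 0 -.015 .395 0; .3 0 -.015 .395 0; .3 0 -.015 .395 0; .3 0 -.015 .395 0' | grep -E 'eef|width|force'
python3 -m creep '.3 0 0 -.15 0; .3 0 0 -.35 0; .3 0 0 -.5 0; .3 0 0 -.5 0' | grep -E 'eef|width|force'
python3 - <<'E'
from h import *
st()
E
```

```text
eef_pos: [0.5705, 0.033, 0.0341]
ft_force: [-0.2, -0.3, 6.0]
grip_width: 0.0388
grasp_force: 62.8
eef_pos: [0.5706, 0.033, 0.1092]
ft_force: [0.4, 0.5, -3.0]
grip_width: 0.0391
grasp_force: 62.0
t 30.98 tcp [0.5706 0.033  0.1092] yaw 92.83 F [ 0.4  0.5 -3. ] w 0.0391 g 62.0
```

```bash
python3 -m creep '.3 0 0 -.25 0; .3 -.2 -.05 -.3 0; .3 -.45 -.12 -.3 0; .3 -.73 -.198 -.3 0; .3 -.73 -.198 -.3 0' | grep -E 'eef'
python3 -m creep '.3 -.25 -.06 0 0; .3 -.5 -.12 0 0; .3 -.73 -.198 0 0; .3 -.73 -.198 0 0' | grep -E 'eef'
python3 -m creep '.3 -.3 -.06 0 -.05; .3 -.6 -.12 0 -.1; .3 -.73 -.198 0 -.16; .3 -.73 -.198 0 -.22; .3 -.73 -.198 0 -.27; .3 -.73 -.198 0 -.33; .3 -.73 -.198 0 -.38; .3 -.73 -.198 0 -.43; .3 -.73 -.198 0 -.48; .3 -.73 -.198 0 -.523; .3 -.73 -.198 0 -.523; .3 -.73 -.198 0 -.523' | grep -E 'eef|width'
python3 - <<'E'
from h import *
st();to([.497,-.30,.14],187)
P=camera_params('wrist');im=camera('wrist');cv2.imwrite('pics/w5.png',im[:,:,::-1])
np.save('P5.npy',P,allow_pickle=True)
E
```

```text
eef_pos: [0.5433, -0.0804, 0.1509]
eef_pos: [0.5199, -0.19, 0.1513]
eef_pos: [0.4969, -0.2986, 0.1523]
grip_width: 0.0388
t 33.60 tcp [ 0.4969 -0.2986  0.1523] yaw -173.08 F [ 0.2 -0.4 -2.6] w 0.0388 g 62.0
yaw -173.08 shift [ 0.    -0.009  0.082] turn -0.0004
```

View pics/w5.png

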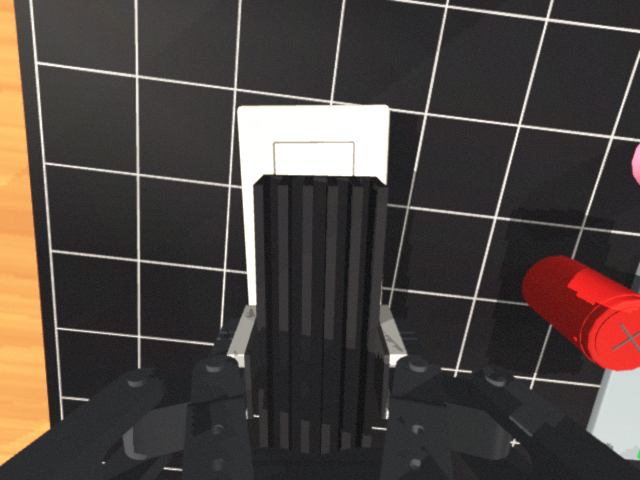

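The heatsink is held level. The plate's near edge corners are (239,107) and (388,105), and its outline corners are (274,143) and (354,142), all parallel to the heatsink.

Run:
```python
from h import *
P=np.load('P5.npy',allow_pickle=True).item()
c=cast('',[(239,107),(388,105),(274,143),(354,142)],.02,P);print(np.round(c,4))
for i,j,h in [(0,1,.085),(2,3,.064)]:
    d=c[j]-c[i];a=np.arctan2(d[1],d[0])-np.pi/2;u=np.array([np.cos(a),np.sin(a)])
    print(np.linalg.norm(d),np.degrees(a),((c[i]+c[j])/2)[:2]+h*u, ((c[i]+c[j])/2)[:2]-h*u)
# side check lines of long sides
s=cast('',[(239,107),(253,300)],.02,P);d=s[1]-s[0];print('long yaw',np.degrees(np.arctan2(d[1],d[0])))
h=cast('',[(264,178),(386,180)],.15,P);print('hs end',h)
```

```text
[[ 0.4196 -0.3519  0.02  ]
 [ 0.4081 -0.2664  0.02  ]
 [ 0.4372 -0.33    0.02  ]
 [ 0.4309 -0.2829  0.02  ]]
0.08625705923368833 7.67370096540962 [ 0.49804782 -0.29779921] [ 0.32957023 -0.32049953]
0.047537421592042176 7.631603822752982 [ 0.4974975  -0.29792188] [ 0.37063127 -0.31492068]
long yaw 8.107019557655565
hs end [[ 0.43932805 -0.32007882  0.15      ]
 [ 0.43557642 -0.2843002   0.15      ]]
```

```bash
python3 -m creep '.3 0 0 .2 0; .3 0 0 .4 0; .3 0 0 .55 0; .3 0 0 .65 0; .3 0 0 .69 0; .3 0 0 .69 0; .3 0 0 .69 0' | grep -E 'eef|ft_f'
python3 -m creep '.3 0 0 .008 0; .3 0 0 .008 0; .3 0 0 .008 0' | grep -E 'ft_f|eef'
python3 -m creep '.3 0 0 .008 0; .3 0 0 .008 0; .3 0 0 .008 0' | grep -E 'ft_f|eef'
```

```text
eef_pos: [0.4975, -0.3, 0.0505]
ft_force: [0.6, -1.0, -3.3]
eef_pos: [0.4968, -0.2996, 0.0484]
ft_force: [0.6, 1.3, -2.4]
eef_pos: [0.4967, -0.2995, 0.047]
ft_force: [0.3, 0.8, -2.3]
```

```bash
python3 -m creep '.3 0 0 .006 0; .3 0 0 .006 0; .3 0 0 .006 0' | grep -E 'ft_f|eef'
python3 -m creep '.3 0 0 .006 0; .3 0 0 .006 0; .3 0 0 .006 0' | grep -E 'ft_f|eef'
```

```text
eef_pos: [0.4968, -0.2996, 0.0462]
ft_force: [0.4, 0.5, -2.2]
eef_pos: [0.4968, -0.2996, 0.0461]
ft_force: [-2.8, 1.0, 5.9]
```

```bash
python3 -m creep '.75 0 0 -.006 0; .75 0 0 -.006 0; .75 0 0 -.006 0; .75 0 0 -.006 0; .75 0 0 -.006 0; .75 0 0 -.3 0; .75 0 0 -.6 0; .75 0 0 -.9 0; .75 0 0 -.9 0; .75 0 0 -.9 0' | grep -E 'eef|ft_f'
python3 - <<'E'
from h import *
st()
P=camera_params('wrist');im=camera('wrist');cv2.imwrite('pics/w6.png',im[:,:,::-1])
np.save('P6.npy',P,allow_pickle=True)
print([(np.round(d['at'],4).tolist(),round(d['conf'],2)) for d in spot_point('heatsink','wrist')][:2])
im=camera('top')
print([(np.round(d['at'],4).tolist(),round(d['conf'],2)) for d in spot_point('heatsink','top')][:2])
E
```

```text
eef_pos: [0.4965, -0.2994, 0.1798]
ft_force: [0.2, 0.9, 0.4]
t 37.27 tcp [ 0.4965 -0.2994  0.1798] yaw -173.03 F [0.2 0.9 0.4] w 0.0643 g 0.0
[([0.5011, -0.297, 0.0176], 0.73)]
[([0.4995, -0.3011, 0.0221], 0.58)]
```

View pics/w6.png

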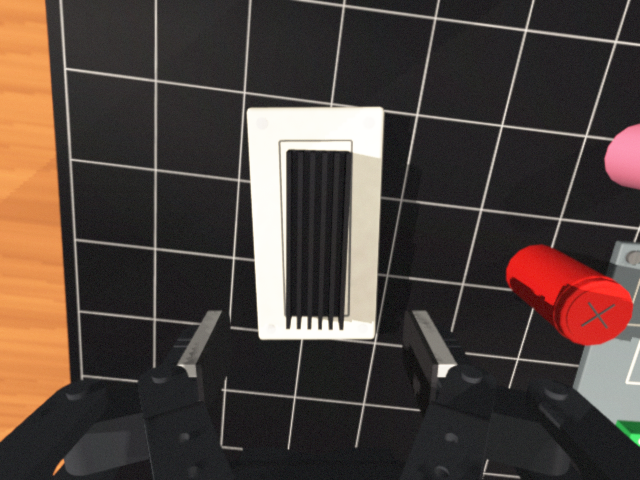

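The heatsink lies centred and parallel inside the outline: heatsink (290–350,150–328), outline from (280,141). Now I'll go back to the tray for the fat can.

```bash
python3 -m creep '.78 .005 .3 0 0; .78 .01 .65 0 0; .78 .015 .97 0 0; .78 .015 .97 0 0' | grep -E 'eef'
python3 -m creep '.78 .005 .35 0 0; .78 .01 .7 0 0; .78 .015 .97 0 0; .78 .015 .97 0 0' | grep -E 'eef'
python3 -m creep '.78 .005 .35 0 0; .78 .01 .7 0 0; .78 .015 .97 0 0; .78 .015 .97 0 0' | grep -E 'eef'
python3 -m creep '.78 .01 .3 0 .05; .78 .015 .6 0 .1; .78 .015 .97 0 .16; .78 .015 .97 0 .22; .78 .015 .97 0 .27; .78 .015 .97 0 .33; .78 .015 .97 0 .38; .78 .015 .97 0 .43; .78 .015 .97 0 .48; .78 .015 .97 0 .523; .78 .015 .97 0 .523; .78 .015 .97 0 .523' | grep -E 'eef'
python3 - <<'E'
from h import *
st();to([.4164,.2796,.063],92.8)
im=camera('wrist')
for t in ['fat_can','slim_can','transformer']: print(t,[(np.round(d['at'],4).tolist(),round(d['conf'],2)) for d in spot_point(t,'wrist')][:4])
E
```

```text
eef_pos: [0.4756, -0.1525, 0.1794]
eef_pos: [0.4567, -0.0099, 0.1798]
eef_pos: [0.4377, 0.1337, 0.1799]
eef_pos: [0.418, 0.276, 0.18]
t 40.48 tcp [0.418 0.276 0.18 ] yaw 92.83 F [-0.8  0.3  0. ] w 0.0668 g 0.0
yaw 92.83 shift [ 0.025 -0.009  0.78 ] turn 0.0002
fat_can [([0.4141, 0.2787, 0.003], 0.86)]
slim_can [([0.5, 0.2721, 0.0042], 0.72)]
transformer [([0.5762, 0.2715, 0.006], 0.61)]
```

```bash
python3 -m creep '.78 .025 -.009 .2 0; .78 .025 -.009 .45 0; .78 .025 -.009 .65 0; .78 .025 -.009 .76 0; .78 .025 -.009 .775 0; .78 .025 -.009 .775 0; .35 .025 -.009 .775 0; .35 .025 -.009 .775 0; .35 .025 -.009 .775 0; .35 .025 -.009 .775 0; .35 .025 -.009 .775 0; .35 .025 -.009 .775 0' | grep -E 'eef|force|width'
python3 -m creep '.35 0 0 -.1 0; .35 0 0 -.25 0; .35 0 0 -.45 0; .35 0 0 -.45 0; .35 0 0 -.45 0' | grep -E 'eef|force|width'
python3 - <<'E'
from h import *
st();to([.5207,-.0255,.131],92.8)
E
```

```text
eef_pos: [0.4165, 0.2814, 0.0653]
ft_force: [-1.0, -0.2, 5.5]
grip_width: 0.0428
grasp_force: 60.9
eef_pos: [0.4153, 0.2804, 0.1311]
ft_force: [0.5, -0.0, -1.6]
grip_width: 0.0428
grasp_force: 61.1
t 42.80 tcp [0.4153 0.2804 0.1311] yaw 92.83 F [ 0.5 -0.  -1.6] w 0.0428 g 61.1
yaw 92.83 shift [-2.072e+00  6.020e-01  1.000e-03] turn 0.0001
```

```bash
python3 -m creep '.35 -.2 .1 0 0; .35 -.45 .22 0 0; .35 -.68 .3 0 0; .35 -.68 .3 0 0' | grep eef
python3 -m creep '.35 -.2 .1 0 0; .35 -.45 .2 0 0; .35 -.69 .25 0 0; .35 -.69 .25 0 0' | grep eef
python3 -m creep '.35 -.2 .02 0 0; .35 -.45 .04 0 0; .35 -.695 .05 0 0; .35 -.695 .05 0 0; .35 -.695 .05 0 0; .35 -.695 .05 0 0' | grep eef
python3 - <<'E'
from h import *
st();to([.5207,-.0255,.067],92.8)
E
```

```text
eef_pos: [0.4653, 0.1786, 0.13]
eef_pos: [0.5078, 0.0781, 0.1303]
eef_pos: [0.5205, -0.0228, 0.1312]
t 44.55 tcp [ 0.5205 -0.0228  0.1312] yaw 92.94 F [-0.2  0.1 -2.3] w 0.0425 g 61.3
yaw 92.94 shift [-0.018  0.     0.428] turn 0.0008
```

```bash
python3 -m creep '.35 -.01 0 .15 0; .35 -.01 0 .3 0; .35 -.01 0 .38 0; .35 -.01 0 .4 0; .35 -.01 0 .41 0; .35 -.01 0 .41 0; .35 -.01 0 .41 0' | grep -E 'eef|ft_f'
python3 -m creep '.35 0 0 .006 0; .35 0 0 .006 0; .35 0 0 .006 0' | grep -E 'ft_f|eef'
python3 -m creep '.35 0 0 .006 0; .35 0 0 .006 0; .35 0 0 .006 0' | grep -E 'ft_f|eef'
```

```text
eef_pos: [0.5214, -0.0257, 0.0706]
ft_force: [0.4, 0.3, -1.8]
eef_pos: [0.5209, -0.0257, 0.0691]
ft_force: [0.1, -0.5, -2.2]
eef_pos: [0.521, -0.0258, 0.0683]
ft_force: [-0.6, -0.7, 0.5]
```

```bash
python3 -m creep '.8 0 0 -.002 0; .8 0 0 -.002 0; .8 0 0 -.002 0; .8 0 0 -.002 0; .8 0 0 -.2 0; .8 0 0 -.4 0; .8 0 0 -.7 0; .8 0 0 -.7 0; .8 0 0 -.7 0' | grep -E 'ft_f|eef'
python3 -m creep '.75 .35 -.01 0 0; .75 .7 -.02 0 0; .75 1 -.03 0 0; .75 1 -.03 0 0' | grep eef
python3 -m creep '.75 .35 -.01 0 0; .75 .7 -.02 0 0; .75 1 -.03 0 0; .75 1 -.03 0 0; .75 1 -.03 0 0; .75 1 -.03 0 0' | grep eef
python3 - <<'E'
from h import *
st();to([.4959,.2762,.069],92.8)
im=camera('top')
for t in ['fat_can','slim_can']: print(t,[(np.round(d['at'],4).tolist(),round(d['conf'],2)) for d in spot_point(t,'top')][:4])
E
```

```text
eef_pos: [0.5206, -0.0257, 0.1729]
ft_force: [-0.6, -0.4, -0.8]
eef_pos: [0.5076, 0.1264, 0.1713]
eef_pos: [0.4972, 0.2717, 0.1727]
t 48.55 tcp [0.4972 0.2717 0.1727] yaw 92.70 F [ 0.3 -0.8  0. ] w 0.0643 g 0.0
yaw 92.70 shift [ 0.031 -0.006  0.691] turn -0.0005
fat_can [([0.5215, -0.0323, 0.0061], 0.95), ([0.511, -0.1282, -0.0041], 0.94), ([0.4158, -0.0837, 0.0], 0.86)]
slim_can [([0.4942, 0.275, 0.003], 0.76), ([0.414, 0.0353, 0.0006], 0.59)]
```

```bash
python3 -m creep '.75 .025 -.006 .2 0; .75 .025 -.006 .45 0; .75 .025 -.006 .6 0; .75 .025 -.006 .68 0; .75 .025 -.006 .68 0; .2 .025 -.006 .68 0; .2 .025 -.006 .68 0; .2 .025 -.006 .68 0; .2 .025 -.006 .68 0; .2 .025 -.006 .68 0; .2 .025 -.006 .68 0; .2 .025 -.006 .68 0' | grep -E 'eef|force|width'
python3 -m creep '.2 0 0 -.1 0; .2 0 0 -.25 0; .2 0 0 -.45 0; .2 0 0 -.45 0; .2 0 0 -.45 0' | grep -E 'eef|width'
python3 -m creep '.2 -.25 .01 0 0; .2 -.5 .015 0 0; .2 -.82 .028 0 0; .2 -.82 .028 0 0' | grep eef
python3 -m creep '.2 -.25 .01 0 0; .2 -.5 .015 0 0; .2 -.83 .03 0 0; .2 -.83 .03 0 0; .2 -.83 .03 0 0; .2 -.83 .03 0 0' | grep eef
python3 - <<'E'
from h import *
st();to([.5172,.0295,.072],92.8)
E
```

```text
eef_pos: [0.4968, 0.2776, 0.0724]
ft_force: [-0.5, -0.5, 5.4]
grip_width: 0.029
grasp_force: 58.9
eef_pos: [0.4956, 0.2769, 0.1382]
grip_width: 0.0288
eef_pos: [0.5052, 0.1514, 0.1371]
eef_pos: [0.5167, 0.0317, 0.1383]
t 52.08 tcp [0.5167 0.0317 0.1383] yaw 92.94 F [ 0.3  0.2 -0.4] w 0.0285 g 59.2
yaw 92.94 shift [-0.015  0.003  0.442] turn 0.0008
```

```bash
python3 -m creep '.2 -.01 0 .15 0; .2 -.01 0 .3 0; .2 -.01 0 .38 0; .2 -.01 0 .4 0; .2 -.01 0 .41 0; .2 -.01 0 .41 0; .2 -.01 0 .41 0' | grep -E 'eef|ft_f'
python3 -m creep '.2 0 0 .006 0; .2 0 0 .006 0; .2 0 0 .006 0' | grep -E 'ft_f|eef'
python3 -m creep '.2 0 0 .006 0; .2 0 0 .006 0; .2 0 0 .006 0' | grep -E 'ft_f|eef'
python3 -m creep '.2 0 0 .006 0; .2 0 0 .006 0; .2 0 0 .006 0' | grep -E 'ft_f|eef'
```

```text
eef_pos: [0.5175, 0.0289, 0.0778]
ft_force: [0.3, -0.7, -0.4]
eef_pos: [0.517, 0.0289, 0.0763]
ft_force: [0.5, 0.2, -0.5]
eef_pos: [0.5171, 0.0289, 0.0755]
ft_force: [0.3, 0.2, -0.6]
eef_pos: [0.5171, 0.0289, 0.0754]
ft_force: [-3.2, -1.1, 6.5]
```

```bash
python3 -m creep '.75 0 0 -.006 0; .75 0 0 -.006 0; .75 0 0 -.006 0; .75 0 0 -.006 0; .75 0 0 -.2 0; .75 0 0 -.4 0; .75 0 0 -.66 0; .75 0 0 -.66 0; .75 0 0 -.66 0' | grep -E 'ft_f|eef'
python3 -m creep '.75 .3 .1 0 0; .75 .6 .2 0 0; .75 .81 .238 0 0; .75 .81 .238 0 0' | grep eef
python3 -m creep '.75 .3 .1 0 0; .75 .6 .2 0 0; .75 .81 .238 0 0; .75 .81 .238 0 0; .75 .81 .238 0 0; .75 .81 .238 0 0' | grep eef
python3 - <<'E'
from h import *
st();to([.5765,.2756,.0605],92.8)
E
```

```text
eef_pos: [0.5167, 0.0289, 0.173]
ft_force: [0.3, -1.0, -0.0]
eef_pos: [0.5458, 0.154, 0.1713]
eef_pos: [0.5762, 0.2735, 0.1732]
t 56.45 tcp [0.5762 0.2735 0.1732] yaw 92.73 F [ 0.4 -0.9  0.5] w 0.0642 g 0.0
yaw 92.73 shift [0.014 0.004 0.751] turn -0.0004
```

```bash
python3 -m creep '.75 .01 .002 .2 0; .75 .01 .002 .45 0; .75 .01 .002 .65 0; .75 .01 .002 .74 0; .75 .01 .002 .74 0; .3 .01 .002 .74 0; .3 .01 .002 .74 0; .3 .01 .002 .74 0; .3 .01 .002 .74 0; .3 .01 .002 .74 0; .3 .01 .002 .74 0; .3 .01 .002 .74 0' | grep -E 'eef|force|width'
python3 -m creep '.3 0 0 -.1 0; .3 0 0 -.25 0; .3 0 0 -.45 0; .3 0 0 -.45 0; .3 0 0 -.45 0' | grep -E 'eef|width'
python3 -m creep '.3 -.2 -.08 0 0; .3 -.4 -.15 0 0; .3 -.63 -.235 0 0; .3 -.63 -.235 0 0' | grep eef
python3 -m creep '.3 -.2 -.08 0 0; .3 -.4 -.15 0 0; .3 -.63 -.235 0 0; .3 -.63 -.235 0 0; .3 -.63 -.235 0 0; .3 -.63 -.235 0 0' | grep eef
python3 - <<'E'
from h import *
st();to([.515,.083,.065],92.8)
E
```

```text
eef_pos: [0.5776, 0.2772, 0.0645]
ft_force: [-0.3, -0.6, 7.2]
grip_width: 0.0395
grasp_force: 62.0
eef_pos: [0.5758, 0.2763, 0.1287]
grip_width: 0.0391
eef_pos: [0.5435, 0.1776, 0.1278]
eef_pos: [0.5158, 0.0854, 0.1297]
t 59.83 tcp [0.5158 0.0854 0.1297] yaw 92.90 F [-0.1 -0.1 -4.9] w 0.0391 g 62.0
yaw 92.90 shift [-0.016 -0.006  0.431] turn 0.0006
```

```bash
python3 -m creep '.3 -.01 -.005 .15 0; .3 -.01 -.005 .3 0; .3 -.01 -.005 .38 0; .3 -.01 -.005 .4 0; .3 -.01 -.005 .41 0; .3 -.01 -.005 .41 0; .3 -.01 -.005 .41 0' | grep -E 'eef|ft_f'
python3 -m creep '.3 0 0 .006 0; .3 0 0 .006 0; .3 0 0 .006 0' | grep -E 'ft_f|eef'
python3 -m creep '.3 0 0 .006 0; .3 0 0 .006 0; .3 0 0 .006 0' | grep -E 'ft_f|eef'
python3 -m creep '.3 0 0 .004 0; .3 0 0 .004 0; .3 0 0 .004 0' | grep -E 'ft_f|eef'
```

```text
eef_pos: [0.5153, 0.0829, 0.0692]
ft_force: [0.1, 0.3, -3.9]
eef_pos: [0.5148, 0.0829, 0.0676]
ft_force: [-0.2, -0.3, -4.4]
eef_pos: [0.5149, 0.0828, 0.0675]
ft_force: [-3.7, -0.5, 6.3]
eef_pos: [0.5148, 0.0829, 0.0675]
ft_force: [-5.5, -1.5, 10.0]
```

Contact made. I'll release, rise to the earlier viewing pose and check.

```bash
python3 -m creep '.75 0 0 -.01 0; .75 0 0 -.01 0; .75 0 0 -.01 0; .75 0 0 -.01 0; .75 0 0 -.2 0; .75 0 0 -.4 0; .75 0 0 -.8 0; .75 0 0 -.8 0' | grep -E 'ft_f|eef'
python3 -m creep '1 -.08 .15 -.3 0; 1 -.08 .15 -.6 0; 1 -.08 .15 -.89 0; 1 -.08 .15 -.89 0; 1 -.08 .15 -.89 0' | grep eef
python3 - <<'E'
from h import *
st()
P=camera_params('wrist');im=camera('wrist');cv2.imwrite('pics/w7.png',im[:,:,::-1])
np.save('P7.npy',P,allow_pickle=True)
a=cv2.imread('pics/w1.png');print(np.round(P['eye']-np.load('P1.npy',allow_pickle=True).item()['eye'],4))
for t in ['fat_can','slim_can','transformer']: print(t,[(np.round(d['at'],4).tolist(),round(d['conf'],2)) for d in spot_point(t,'wrist')][:4])
im=camera('top')
for t in ['fat_can','slim_can','transformer','heatsink','meter','spool','driver']: print(t,[(np.round(d['at'],4).tolist(),round(d['conf'],2)) for d in spot_point(t,'top')][:3])
E
```

```text
eef_pos: [0.5183, 0.0835, 0.1913]
ft_force: [1.7, -0.5, 0.3]
eef_pos: [0.5376, 0.072, 0.3183]
t 63.45 tcp [0.5376 0.072  0.3183] yaw 92.83 F [-0.8  0.5 -0. ] w 0.0852 g 0.0
[-0.0005  0.001  -0.0023]
fat_can [([0.4189, -0.0797, 0.006], 0.69), ([0.5104, -0.1246, -0.0018], 0.64)]
slim_can [([0.5165, 0.0249, 0.0069], 0.97), ([0.4184, 0.0352, -0.0011], 0.89)]
transformer [([0.5168, 0.0793, 0.0088], 0.63)]
fat_can [([0.5232, -0.0339, 0.0068], 0.93), ([0.511, -0.1294, -0.0045], 0.92), ([0.4171, -0.0871, 0.0005], 0.91)]
slim_can [([0.5175, 0.0271, 0.0041], 0.61)]
transformer []
heatsink [([0.4997, -0.2993, 0.0197], 0.91)]
meter [([0.8032, -0.0017, 0.0047], 0.71), ([0.7495, -0.2534, 0.0012], 0.36)]
spool []
driver [([0.7515, -0.2527, 0.0016], 0.6)]
```

View pics/w7.png

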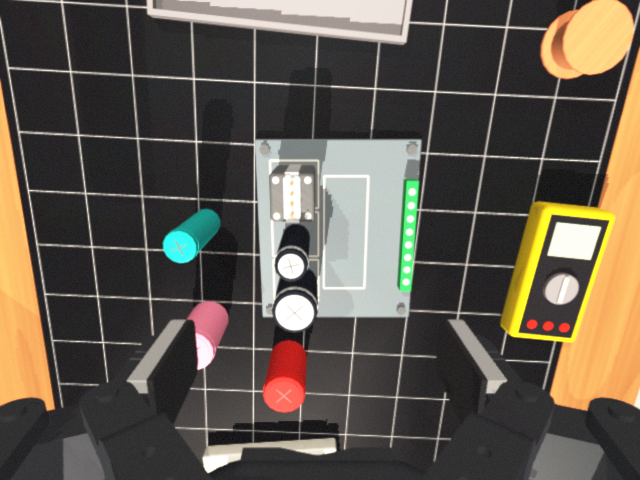

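The parts stand upright: transformer (292,196), slim (291,265), fat (295,312). Compared with the first view and allowing for the roughly 2 px camera shift, that is within about 4 px (about 3–4 mm) of home. The transformer is square, and the bystanders are unchanged.

```bash
python3 -c "
from workcell import ticket
print(ticket.job_done())"
```

```text
the job is handed in; nothing more can be done
None
```

The job is handed in, though it returned no verdict: the heatsink lies fins up in the test plate outline, the three parts stand upright within about 4 mm of home with the transformer square, and I saw no change in the meter, spool or screwdriver.

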